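# Set the tracing light box to full daylight

## Task

Get the light box ready for tracing: tap the green ON key, then the pale-blue daylight key, then the full-brightness key with the large sun, letting each key spring back before you go to the next. Give each only a light press with the fingertips, about halfway down, never slammed against its stop, and press none of the other three keys. Don't shift the light box, and leave the eraser, tape roll, paint jar and brush pot where they are.

Things in the scene. Friction and masses are not known exactly. Their poses are not given: they have to be found in the camera images.
- lightbox: Aluminium A4 light box, 290 (x) x 380 (y) x 25 mm, 2.4 kg, loose on rubber feet; a flower drawing is taped to its white panel. Origin: centre of its underside; own x points away from the operator, own y to the operator's left, z up. Six keys in a row along y on the dark strip by its near edge, at own x = -116 mm, tops 36 mm above the table, 11 mm above the frame. Over 20 N is too hard a press for it.
- key_off (a joint): Square spring key, 24 x 24 mm, of the light box; value in m, 0 = up, 0.009 = fully down. 1 N starts it, 4 N holds it 3 mm down, 10 N bottoms it (hard stop); it registers past 3 mm and springs back. OFF key: red cap with a white ring, first from the left as seen from the operator's (robot's) side. Centre at the box's own y = +126 mm.
- key_off_top (a point): Centre of the top of the OFF key (it moves with the key).
- key_on (a joint): Square spring key, 24 x 24 mm, of the light box; value in m, 0 = up, 0.009 = fully down. 1 N starts it, 4 N holds it 3 mm down, 10 N bottoms it (hard stop); it registers past 3 mm and springs back. ON key: green cap with a white bar, second from the left. Centre at the box's own y = +82 mm.
- key_on_top (a point): Centre of the top of the ON key (it moves with the key).
- key_warm (a joint): Square spring key, 24 x 24 mm, of the light box; value in m, 0 = up, 0.009 = fully down. 1 N starts it, 4 N holds it 3 mm down, 10 N bottoms it (hard stop); it registers past 3 mm and springs back. WARM-light key: plain orange cap, third from the left. Centre at the box's own y = +22 mm.
- key_warm_top (a point): Centre of the top of the WARM-light key (it moves with the key).
- key_day (a joint): Square spring key, 24 x 24 mm, of the light box; value in m, 0 = up, 0.009 = fully down. 1 N starts it, 4 N holds it 3 mm down, 10 N bottoms it (hard stop); it registers past 3 mm and springs back. DAYLIGHT key: plain pale-blue cap, fourth from the left. Centre at the box's own y = -22 mm.
- key_day_top (a point): Centre of the top of the DAYLIGHT key (it moves with the key).
- key_low (a joint): Square spring key, 24 x 24 mm, of the light box; value in m, 0 = up, 0.009 = fully down. 1 N starts it, 4 N holds it 3 mm down, 10 N bottoms it (hard stop); it registers past 3 mm and springs back. LOW-brightness key: dark grey cap with a small white dot, fifth from the left. Centre at the box's own y = -82 mm.
- key_low_top (a point): Centre of the top of the LOW-brightness key (it moves with the key).
- key_full (a joint): Square spring key, 24 x 24 mm, of the light box; value in m, 0 = up, 0.009 = fully down. 1 N starts it, 4 N holds it 3 mm down, 10 N bottoms it (hard stop); it registers past 3 mm and springs back. FULL-brightness key: dark grey cap with a large white rayed sun, sixth from the left (the right-hand end). Centre at the box's own y = -126 mm.
- key_full_top (a point): Centre of the top of the FULL-brightness key (it moves with the key).
- eraser: White eraser in a blue sleeve, 24 x 48 x 13 mm, 30 g, lying on the light box's drawing 66 mm or more behind the row of keys (centre to centre). Origin: centre of its underside.
- tape_roll: Roll of cream masking tape lying flat on the right-hand part of the light box, 90 mm outer and 76 mm inner diameter, 25 mm high. Origin: centre of its underside.
- jar: Closed paint jar, purple with white cap, 60 mm diameter, 85 mm high, on the table to the left or right of the light box. Origin: centre of its underside.
- brush_pot: White ceramic pot with four brushes in it, 84 mm diameter, brush tips 175 mm above the table, standing to the left or right of the light box. Origin: centre of its underside.
Things that resemble listed ones, but are neither listed nor needed, are in the scene too. Leave any red look-alike of the tape_roll alone. Of the things that look like the jar, take the one that is nearest to the robot's base at the start.

How it is judged:
By the outcome, as a careful person would: the job done as asked, in the order asked, and still so for the second after the job is handed in, with the robot touching nothing.
It also fails if it takes over 42 s, if anything falls off the work surface, if the arm or the gripper's body presses on something with over 40 N, if the wrist force passes 120 N, or if a joint passes its speed limit or range.

## Robot

A 7-joint arm with a two-finger parallel gripper is mounted at the origin on the work surface. World frame = base frame: x ahead of the robot, y to its left, z up, the work surface at z = 0. Lengths are in mm, angles in rad, forces in N, time in s.
With the tool pointing down it reaches from about 400 to 875 mm from the base axis. Payload 4.4 kg.
Tool frame: the origin (TCP) lies at the very end of the fingers, on their centre line; the grasp point (between the pads) lies 19 mm behind it; z points along the fingers, x is the direction in which the jaws open and shut, and the axes are right-handed (so a half turn about z gives the same grasp; the last joint's range is limited). The gripper opens to 85 mm and grips with 20 to 120 N. Pads are 22 mm wide; open, the fingers measure 114 mm over their backs; the gripper's body (76 mm by 85 mm) begins 54 mm behind the grasp point. The pads swing forward as they close: fully open they stand 13 mm farther back than shut.
Start: joints at [-1.265, 0.628, 0.038, 1.517, -0.027, 0.996, -0.02], TCP at [236.117, 605.613, 207.513] pointing down, gripper open.
Joint ranges: [-3.06, 3.06], [-0.37, 2.12], [-1.25, 1.32], [0.18, 2.47], [-1.1, 4.24], [0.23, 1.98], [-2.94, 2.94]. Speed limits (rad/s): [2.57, 2.57, 3.14, 3.14, 3.14, 3.14, 3.14].

## Interface

Orientations are given as [roll, pitch, yaw] about the fixed x, y, z axes, in that order (R = Rz(yaw) Ry(pitch) Rx(roll)).
In Python, from cell import telemetry, get_image, get_calibration, ctrl gives the robot as it stands. The module is installed in compiled form; this text tells all that it offers.
- The arm moves only by the tool arm_command, never from a script. Its arguments are lists of equal length, an entry for each row: "rot": the turn, a rotation vector about the world's x, y, z in degrees, a list of three; "slide": the shift along the world's x, y, z in mm, a list of three; "gripper": the finger opening in mm, from 0 to 85.4. A call has 1 to 5 rows; each row shifts and turns the pose as measured when the row begins; what a row does not reach is not made up. A row lasts 1/12 s, in which the tool goes at most 41.7 mm and 7.16 degrees, less where a joint would pass 70% of its speed; a pose out of reach is approached as far as the arm can. A call with a gripper value outside its range is refused whole. The fingers move at their own pace and stop on an object; the grip force is fixed at half the most. Time passes only in rows, so rows that do not move let the fingers close. It gives the time, the measured TCP pose, the force and the opening at its end, in the units of the state.
- telemetry.read_state(): the state, without advancing time (a new reading comes with each control period).
- get_image(name): name is "scene" or "top" or "wrist"; returns (picture, depth): 384x512x3 uint8, red, green, blue; 384x512 float32, mm along the optical axis (not along the pixel's ray), 0 where there is no reading.
- get_calibration(name): a dict with "fx", "fy", "cx", "cy" (pixels), "xyz" and "attitude" of the camera in the world. Camera axes: x right, y up, looking along -z (the intrinsics and any distortion apply to the point x, -y, -z); pixel columns grow to the right and rows downward; lengths in mm; the calibration is good to about 2 mm. A picture is of the moment at which its call begins: read the wrist's pose just before it. get_calibration takes no time and is no camera call; for the wrist camera it gives the pose at the moment of the call.
- ctrl.finish_job(): hands the job in, once; it reports no verdict.
The state is a dict: "clock": time; "qpos": joint angles; "qd": joint speeds; "tau": joint torques, N m; "eef_pos": TCP position; "tool_rot": TCP orientation; "force": force on the tool from outside, world axes, zero at the start; "torque": the same for the moment, N m; "width": finger opening in mm.
Only numpy, scipy, OpenCV 4.12 (cv2) and the standard library are available. Lean on these libraries where they do the work, as an engineer would, in place of code of your own. Each camera call takes 0.05 s, during which the arm holds its last target.

## Working session

There is one attempt and no reset: what is moved stays moved. The work goes in short steps, Python scripts to look and compute and a tool call to move; the robot and the scene stay as the last step left them, time stands still between calls to the robot, and variables do not carry over. Pictures are saved under pics/ and viewed, and the job is handed in when it is done.

Besides the shell and the picture viewer there is one more tool, called after "Request:" by a JSON object that holds its "fn" and its "kwargs". arm_command: Moves the arm, as the interface text tells. Its arguments: {"type":"object","properties":{"rot":{"type":"array"},"slide":{"type":"array"},"gripper":{"type":"array"}},"required":["rot","slide","gripper"]}

```bash
mkdir -p pics; cat > h.py <<'E'
import numpy as np,cv2
from cell import telemetry,get_image,get_calibration,ctrl
E
python3 - <<'E'
from h import *
s=telemetry.read_state();print({k:np.round(v,3).tolist() for k,v in s.items()})
for n in("top","scene"):
    c=get_calibration(n);print(n,c)
    im,d=get_image(n);np.savez(f"{n}.npz",im=im,d=d)
    cv2.imwrite(f"pics/{n}0.png",im[:,:,::-1])
E
```

```text
{'clock': 0.0, 'qpos': [-1.265, 0.629, 0.038, 1.518, -0.027, 0.996, -0.02], 'qd': [0.001, 0.001, -0.0, 0.001, 0.001, -0.0, -0.001], 'tau': [0.0, -56.343, 1.227, -19.346, 0.011, 0.01, -0.0], 'eef_pos': [235.858, 604.971, 206.602], 'tool_rot': [3.142, 0.002, 1.199], 'force': [0.047, 0.638, -0.815], 'torque': [-0.017, 0.018, -0.008], 'width': 85.343}
top {'fx': 419.4229061987281, 'fy': 419.4229061987281, 'cx': 255.6672172430687, 'cy': 193.04034634998584, 'xyz': array([ 362.17011083,   26.93370209, 1152.85052004]), 'attitude': array([ 0.18686761,  0.01554192, -1.5991523 ])}
scene {'fx': 357.4229683423436, 'fy': 357.4229683423436, 'cx': 251.9296428617433, 'cy': 190.1791884457842, 'xyz': array([1185.9762749 ,  101.38885422,  646.1296408 ]), 'attitude': array([ 0.79575703, -0.00505576,  1.71205089])}
```

View pics/top0.png

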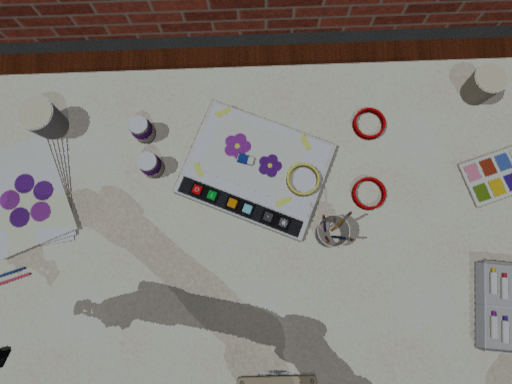

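View pics/scene0.png

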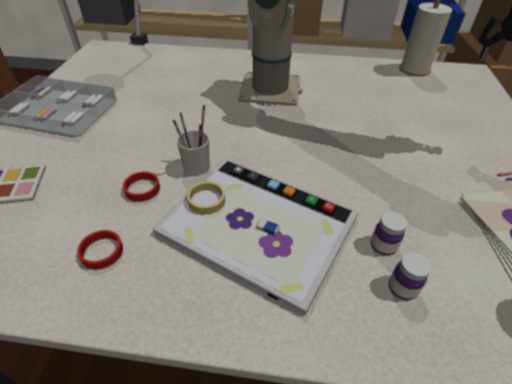

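Top view: box at about (256,168), tilted. Its keys are red OFF (197,189), green ON (212,195), orange WARM (232,203), pale-blue DAY (247,209), grey LOW (268,216) and grey FULL (284,222). The jars are at (142,130) and (150,164), the pot is at (333,230), the cream tape roll is at (304,180), and the two red rings are decoys. I'll measure the keys and confirm them in an enlarged crop.

```bash
cat >> h.py <<'E'
from scipy.spatial.transform import Rotation as R
def ray(n,u,v,z,c=None):
    c=c or get_calibration(n)
    d=R.from_euler('xyz',c['attitude']).as_matrix()@np.array([(u-c['cx'])/c['fx'],-(v-c['cy'])/c['fy'],-1])
    o=np.array(c['xyz']);return o+d*(z-o[2])/d[2]
E
python3 - <<'E'
from h import *
seeds={'top':dict(off=(197,189),on=(212,195),warm=(232,203),day=(247,209),low=(268,216),full=(284,222)),
'scene':dict(off=(329,208),on=(312,201),warm=(290,191),day=(274,185),low=(252,176),full=(238,170))}
rng=dict(off=((0,10),),on=((45,85),),warm=((11,25),),day=((86,115),))
own=dict(off=126,on=82,warm=22,day=-22,low=-82,full=-126)
for n in seeds:
    im=np.load(n+'.npz')['im'];hsv=cv2.cvtColor(im,cv2.COLOR_RGB2HSV)
    P={}
    for k,(u,v) in seeds[n].items():
        if k in('low','full'): continue
        m=np.zeros(hsv.shape[:2],np.uint8);r=8
        w=hsv[v-r:v+r+1,u-r:u+r+1].astype(int);lo,hi=rng[k][0]
        mm=((w[...,0]>=lo)&(w[...,0]<=hi)&(w[...,1]>(50 if k=='day' else 120))&(w[...,2]>70)).astype(np.uint8)
        cs,_=cv2.findContours(mm,cv2.RETR_EXTERNAL,cv2.CHAIN_APPROX_NONE)
        c=max(cs,key=cv2.contourArea)
        (cx,cy),sz,a=cv2.minAreaRect(c)
        uu,vv=u-r+cx,v-r+cy
        P[k]=ray(n,uu,vv,36)[:2];print(n,k,round(uu,1),round(vv,1),np.round(sz,1),P[k].round(1))
    ks=list(P);A=np.array([[0,own[k]] for k in ks],float);B=np.array([P[k] for k in ks])
    a=A-A.mean(0);b=B-B.mean(0)
    th=np.arctan2((a[:,0]*b[:,1]-a[:,1]*b[:,0]).sum(),(a*b).sum())
    Rm=np.array([[np.cos(th),-np.sin(th)],[np.sin(th),np.cos(th)]]);t=B.mean(0)-Rm@A.mean(0)
    print(n,'yaw',np.degrees(th),{k:(Rm@[0,own[k]]+t).round(1).tolist() for k in own},'res',(B-(A@Rm.T+t)).round(1).tolist())
im=np.load('top.npz')['im'][90:250,120:360]
cv2.imwrite('pics/crop_top.png',cv2.resize(im,None,fx=3.3,fy=3.3,interpolation=cv2.INTER_CUBIC)[:,:,::-1])
E
```

```text
top off 196.5 189.0 [8.9 9.4] [590.  198.9]
top on 211.1 194.7 [8.9 8.9] [573.  159.3]
top warm 231.8 202.6 [9.5 9.5] [549.5 103.5]
top day 246.9 208.3 [9.3 9.7] [532.6  63.2]
top yaw -22.904578909572724 {'off': [590.1, 199.4], 'on': [572.9, 158.9], 'warm': [549.6, 103.6], 'day': [532.5, 63.1], 'low': [509.1, 7.8], 'full': [492.0, -32.7]} res [[-0.1, -0.5], [0.0, 0.4], [-0.1, -0.1], [0.1, 0.1]]
scene off 328.6 206.4 [11.5  8.2] [596.5 201.5]
scene on 311.2 199.2 [10.6  6.9] [578.6 160.7]
scene warm 288.6 190.4 [11.5  8.5] [556.7 105.4]
scene day 272.8 183.9 [11.2  8.9] [539.2  64.9]
scene yaw -22.5812438652711 {'off': [596.2, 201.5], 'on': [579.3, 160.9], 'warm': [556.2, 105.5], 'day': [539.3, 64.8], 'low': [516.3, 9.4], 'full': [499.4, -31.2]} res [[0.3, 0.0], [-0.7, -0.1], [0.5, -0.0], [-0.1, 0.1]]
```

View pics/crop_top.png

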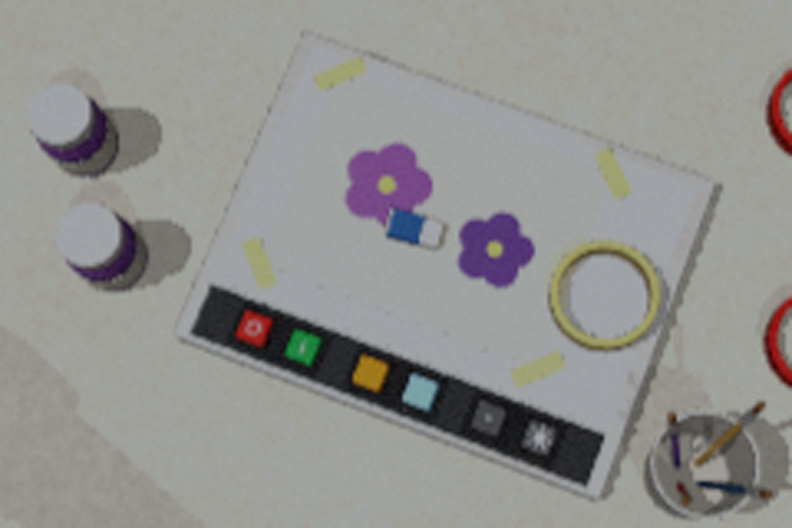

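ON is the only green key (212,195). DAY is the only pale-blue one (247,208), next to the orange WARM key. FULL is the grey one with the sun at the right-hand end (284,222), not the small-dot LOW (268,216). Next I'll work out the pot clearance and the wrist camera offset.

```bash
python3 - <<'E'
from h import *
s=telemetry.read_state();c=get_calibration('wrist')
Rt=R.from_euler('xyz',s['tool_rot']).as_matrix()
print('cam in tool',(Rt.T@(np.array(c['xyz'])-s['eef_pos'])).round(1),'cam axes in tool',(Rt.T@R.from_euler('xyz',c['attitude']).as_matrix()).round(2).tolist(),c['fx'])
for p in((324,217),(367,213),(322,235)): print(p,ray('top',*p,175).round(),ray('top',*p,100).round())
d=np.load('top.npz')['d']
cal=get_calibration('top');Rm=R.from_euler('xyz',cal['attitude']).as_matrix()
v,u=np.mgrid[0:384,0:512];z=d
P=np.stack([(u-cal['cx'])/cal['fx']*z,-(v-cal['cy'])/cal['fy']*z,-z],-1)@Rm.T+cal['xyz']
m=(P[...,2]>60)&(u>300)&(u<390)&(v>195)&(v<250)&(z>0)
q=P[m];print(q.min(0).round(),q.max(0).round())
for lo in (60,90,120,150): 
  k=q[q[:,2]>lo]
  if len(k): print(lo,k[k[:,1].argmax()].round(),k[np.hypot(k[:,0]-494,k[:,1]+33).argmin()].round())
E
```

```text
cam in tool [   1.3  -81.6 -165.4] cam axes in tool [[1.0, -0.0, -0.0], [-0.0, -0.95, -0.32], [-0.0, 0.32, -0.95]] 311.77039501780143
(324, 217) [ 485. -121.  175.] [ 495. -133.  100.]
(367, 213) [ 492. -222.  175.] [ 502. -242.  100.]
(322, 235) [ 443. -114.  175.] [ 450. -125.  100.]
[ 419. -196.   60.] [ 500. -114.  179.]
60 [ 453. -114.   94.] [ 474. -115.   89.]
90 [ 453. -114.   94.] [ 471. -115.   92.]
120 [ 490. -119.  160.] [ 490. -119.  160.]
150 [ 490. -119.  160.] [ 490. -119.  160.]
```

Request:
{"fn": "arm_command", "kwargs": {"rot": [[0, 0, -7], [0, 0, -7], [0, 0, -7], [0, 0, -7], [0, 0, -7]], "slide": [[25, -30, 0], [25, -30, 0], [25, -30, 0], [25, -30, 0], [25, -30, 0]], "gripper": [0, 0, 0, 0, 0]}}

```text
clock: 0.52
eef_pos: [351.9, 458.1, 203.5]
tool_rot: [-3.132, 0.003, 0.586]
force: [0.1, 0.3, 0.3]
width: 25.6
```

Request:
{"fn": "arm_command", "kwargs": {"rot": [[0, 0, -7], [0, 0, -7], [0, 0, -7], [0, 0, -7], [0, 0, -7]], "slide": [[25, -30, 0], [25, -30, 0], [25, -30, 0], [25, -30, 0], [25, -30, 0]], "gripper": [0, 0, 0, 0, 0]}}

```text
clock: 0.93
eef_pos: [479.9, 299.5, 202.5]
tool_rot: [-3.133, 0.005, -0.04]
force: [-0.2, 1.5, 0.1]
width: 0.5
```

Request:
{"fn": "arm_command", "kwargs": {"rot": [[0, 0, -7], [0, 0, -7], [0, 0, -7], [0, 0, 0], [0, 0, 0]], "slide": [[20, -30, -8], [20, -30, -8], [20, -30, -8], [20, -30, -8], [0, 0, 0]], "gripper": [0, 0, 0, 0, 0]}}

```text
clock: 1.35
eef_pos: [568.2, 163.2, 169.5]
tool_rot: [-3.137, -0.002, -0.431]
force: [0.1, -1.0, -0.1]
width: 0.0
```

```bash
python3 - <<'E'
from h import *
s=telemetry.read_state();print(s['eef_pos'],s['tool_rot'],s['force'])
im,d=get_image('wrist');c=get_calibration('wrist');np.savez('w1.npz',im=im,d=d,**c)
cv2.imwrite('pics/w1.png',im[:,:,::-1])
E
```

```text
[568.15253945 163.16354255 169.48659292] [-3.13685958e+00 -2.39615682e-03 -4.31451829e-01] [ 0.084822   -1.01924903 -0.0545658 ]
```

View pics/w1.png

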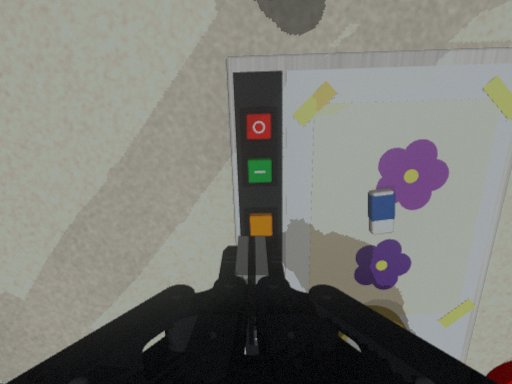

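The wrist view shows OFF at (259,126), ON at (260,171) and WARM at (260,224). The closed fingertips are at about (253,252).

```bash
python3 - <<'E'
from h import *
w=np.load('w1.npz');im=w['im'];c={k:w[k] for k in('fx','fy','cx','cy','xyz','attitude')}
hsv=cv2.cvtColor(im,cv2.COLOR_RGB2HSV).astype(int)
for k,(u,v,lo,hi) in dict(off=(259,126,0,10),on=(260,171,45,85),warm=(260,224,11,25)).items():
    r=20;x=hsv[v-r:v+r,u-r:u+r]
    m=((x[...,0]>=lo)&(x[...,0]<=hi)&(x[...,1]>120)).astype(np.uint8)
    cs,_=cv2.findContours(m,cv2.RETR_EXTERNAL,cv2.CHAIN_APPROX_NONE);q=max(cs,key=cv2.contourArea)
    (a,b),sz,an=cv2.minAreaRect(q);a+=u-r;b+=v-r
    print(k,round(a,1),round(b,1),np.round(sz,1),ray('',a,b,36,c).round(1),'d',w['d'][int(b),int(a)])
    p=ray('',a,b,36,c);Rm=R.from_euler('xyz',c['attitude']).as_matrix();dd=w['d'][int(b),int(a)]
    print((Rm@np.array([(a-c['cx'])/c['fx']*dd,-(b-c['cy'])/c['fy']*dd,-dd])+c['xyz']).round(1))
E
```

```text
off 258.5 126.0 [26. 25.] [592.1 206.5  36. ] d 296.52274
[592.1 206.4  35.1]
on 259.5 170.5 [23. 23.] [575.2 166.3  36. ] d 310.24414
[575.1 166.1  35. ]
warm 260.5 224.5 [23. 23.] [552.3 112.4  36. ] d 328.90198
[552.1 111.8  34.7]
```

```bash
cat >> h.py <<'E'
def proj(c,p):
    q=R.from_euler('xyz',c['attitude']).as_matrix().T@(np.array(p)-c['xyz'])
    return c['fx']*q[0]/-q[2]+c['cx'],-c['fy']*q[1]/-q[2]+c['cy']
E
python3 - <<'E'
from h import *
w=np.load('w1.npz');im=w['im'].copy();c={k:w[k] for k in('fx','fy','cx','cy','xyz','attitude')}
p=proj(c,[568.15,163.16,169.49]);print(p)
z=cv2.resize(im[200:300,200:310],None,fx=6,fy=6,interpolation=cv2.INTER_NEAREST)
cv2.circle(z,(int((p[0]-200+.5)*6),int((p[1]-200+.5)*6)),4,(255,0,255),-1)
z=cv2.convertScaleAbs(z,alpha=1.5,beta=30)
cv2.imwrite('pics/w1c.png',z[:,:,::-1])
E
```

```text
(np.float64(256.26427909164056), np.float64(237.80194619951737))
```

View pics/w1c.png

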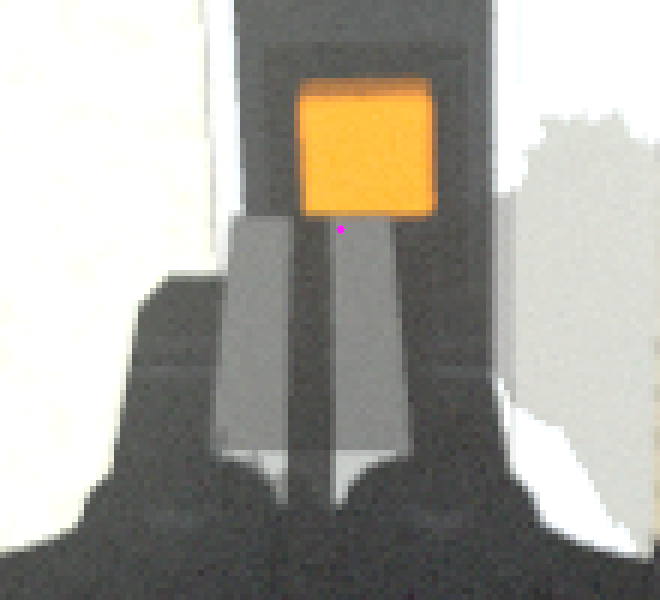

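Wrist calibration seems about 8 mm off relative to the fingertips. Corrected by the visible tip it agrees with the top view, so ON ≈ (576,160). I'll descend to hover and check the alignment in the images.

Request:
{"fn": "arm_command", "kwargs": {"rot": [[0, 0, 0], [0, 0, 1.5], [0, 0, 0], [0, 0, 0]], "slide": [[4, -2, -40], [4, -1, -40], [0, 0, -30], [0, 0, -5]], "gripper": [0, 0, 0, 0]}}

```text
clock: 1.73
eef_pos: [576.1, 167.4, 54.0]
tool_rot: [-3.127, -0.002, -0.399]
force: [-1.3, -0.8, -0.5]
width: -0.1
```

```bash
python3 - <<'E'
from h import *
s=telemetry.read_state();print(s['eef_pos'],s['tool_rot'],s['force'])
for n in('wrist','scene','top'):
    im,d=get_image(n);c=get_calibration(n);np.savez(f'{n}2.npz',im=im,d=d,**c)
    p=proj(c,s['eef_pos']);print(n,p)
    u,v=int(p[0]),int(p[1]);u0=max(u-70,0);v0=max(v-60,0)
    z=cv2.resize(im[v0:v0+100,u0:u0+130],None,fx=6,fy=6,interpolation=cv2.INTER_NEAREST)
    cv2.circle(z,(int((p[0]-u0+.5)*6),int((p[1]-v0+.5)*6)),3,(255,0,255),-1);print(u0,v0)
    cv2.imwrite(f'pics/{n}2c.png',z[:,:,::-1])
E
```

```text
[576.14156053 167.37825041  53.98653866] [-3.12722831e+00 -2.41783323e-03 -3.99358527e-01] [-1.30391757 -0.77425624 -0.52681206]
wrist (np.float64(250.03595970859405), np.float64(233.6801551776988))
180 173
scene (np.float64(315.01870857942885), np.float64(193.4089864526131))
245 133
top (np.float64(207.2603180244474), np.float64(192.4034448087059))
137 132
```

View pics/wrist2c.png

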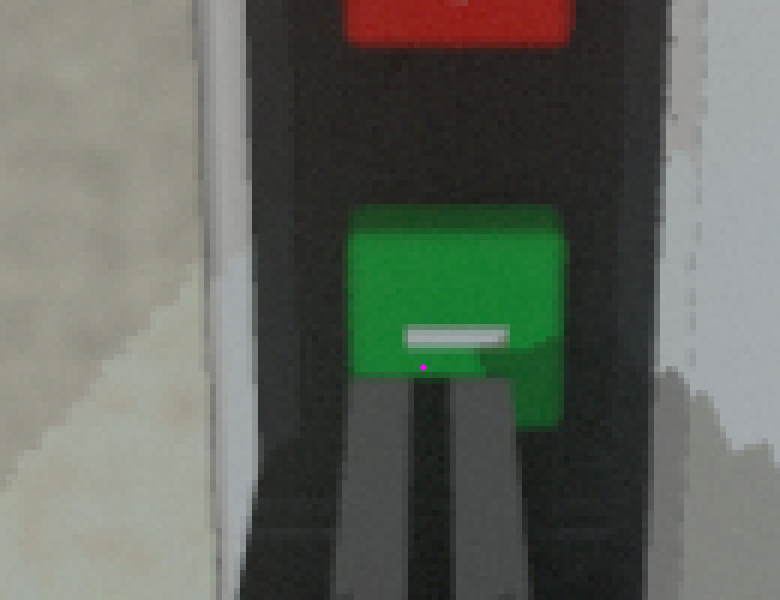

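View pics/scene2c.png

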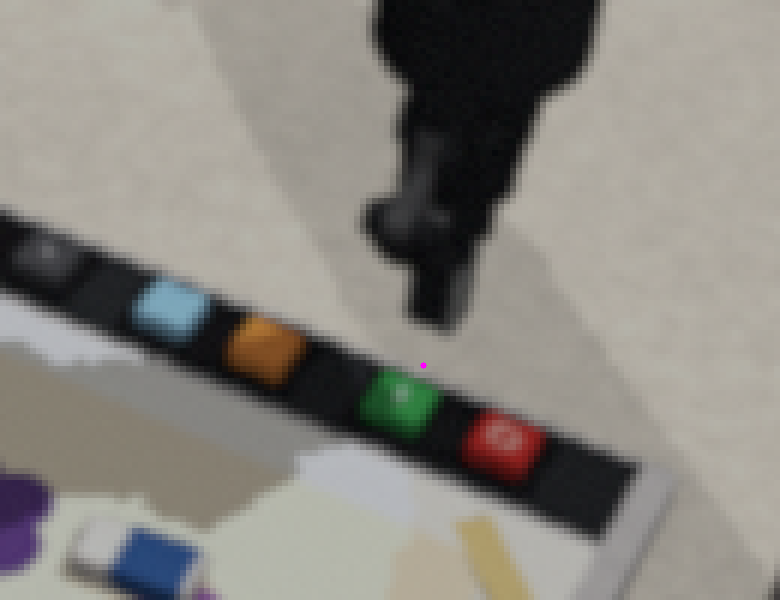

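The scene view shows the fingertip well above the projected TCP dot, and the wrist view hints at the same. I'll check with the depth images.

```bash
cat >> h.py <<'E'
def cloud(w):
    d=w['d'];v,u=np.mgrid[0:384,0:512]
    P=np.stack([(u-w['cx'])/w['fx']*d,-(v-w['cy'])/w['fy']*d,-d],-1)@R.from_euler('xyz',w['attitude']).as_matrix().T+w['xyz']
    P[d<=0]=np.nan
    return P
E
python3 - <<'E'
from h import *
for n in('wrist','scene','top'):
    w=np.load(n+'2.npz');P=cloud(w)
    if n=='wrist':
        for v in (222,230,234,237,240,245): print(v,[P[v,u].round(1).tolist() for u in(242,252,262,270)])
        print('on top',P[225,250].round(1),'table',P[300,60].round(1),P[60,60].round(1),'panel',P[200,330].round(1))
    if n=='scene':
        for v in range(176,192,2): print(v,[P[v,u].round(1).tolist() for u in(316,320)])
        print('tbl',P[160,400].round(1),P[300,80].round(1))
    if n=='top':
        print('tbl',P[300,200].round(1),P[100,300].round(1)); 
cv2.imwrite('pics/top2.png',cv2.resize(np.load('top2.npz')['im'][120:260,130:330],None,fx=4,fy=4)[:,:,::-1])
E
```

```text
222 [[571.1, 168.9, 35.7], [577.0, 166.2, 35.3], [583.0, 163.7, 35.3], [587.8, 161.7, 35.4]]
230 [[569.1, 164.2, 36.9], [575.0, 161.4, 36.2], [581.0, 158.9, 36.3], [585.7, 156.4, 35.3]]
234 [[567.7, 160.9, 35.3], [573.7, 158.4, 35.5], [579.8, 155.9, 35.7], [584.8, 154.5, 37.0]]
237 [[577.3, 180.3, 83.1], [582.0, 178.7, 83.9], [586.5, 177.0, 84.2], [583.8, 151.7, 35.4]]
240 [[577.4, 180.3, 86.4], [581.8, 178.3, 86.3], [586.4, 177.0, 87.4], [583.1, 150.0, 36.1]]
245 [[577.7, 180.5, 92.0], [581.7, 178.2, 90.9], [586.3, 177.2, 92.7], [588.7, 172.3, 85.9]]
on top [575.1 165.1  36.1] table [393.8 148.4  -1.4] [4.998e+02 3.077e+02 2.000e-01] panel [629.6 156.5  25.2]
176 [[630.2, 157.2, 156.1], [603.5, 168.2, 133.7]]
178 [[619.0, 159.0, 140.7], [609.0, 168.4, 132.9]]
180 [[586.6, 163.1, 105.9], [586.6, 171.8, 107.0]]
182 [[587.8, 163.7, 101.0], [585.4, 172.7, 100.0]]
184 [[588.6, 164.4, 95.7], [585.3, 173.6, 93.8]]
186 [[589.7, 165.1, 90.6], [587.1, 174.2, 89.4]]
188 [[500.6, 175.5, 0.5], [585.0, 175.3, 81.3]]
190 [[507.8, 175.7, 0.2], [505.7, 186.0, -0.3]]
tbl [348.5 410.6  -1.1] [ 885.7 -279.4   -1.6]
tbl [294.2 196.   -1.6] [851.8 -98.2   1.6]
```

View pics/top2.png

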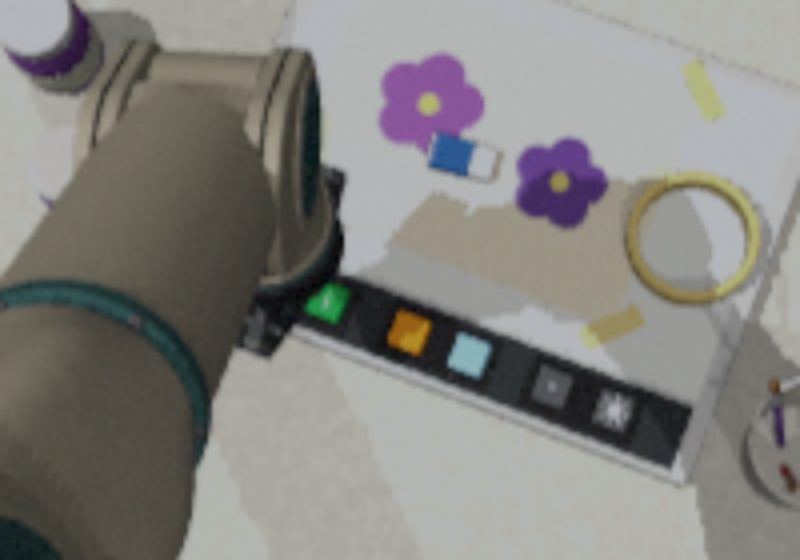

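Depth from both cameras puts the real tip bottom at z≈82 while the TCP reads 54, so the visible fingers end about 28 mm short of the TCP. Sideways they agree within 2 mm. I'll centre on ON (576,161), descend in small steps, and judge contact by force.

Request:
{"fn": "arm_command", "kwargs": {"rot": [[0, 0, 0], [0, 0, 0], [0, 0, 0]], "slide": [[0, -6, -4], [0, 0, -8], [0, 0, 0]], "gripper": [0, 0, 0]}}

```text
clock: 2.13
eef_pos: [583.5, 163.5, 51.9]
tool_rot: [-3.117, -0.016, -0.397]
force: [-1.0, -0.2, -1.4]
width: 0.0
```

```bash
cat > look.py <<'E'
from h import *
import sys
t=sys.argv[1];Z=[]
s=telemetry.read_state();print(s['clock'],s['eef_pos'].round(1) if hasattr(s['eef_pos'],'round') else s['eef_pos'],s['tool_rot'],np.round(s['force'],2))
for n in('wrist','scene'):
    im,d=get_image(n);c=get_calibration(n);np.savez(f'{n}_{t}.npz',im=im,d=d,**c)
    p=proj(c,s['eef_pos']);u0=int(np.clip(p[0]-50,0,412));v0=int(np.clip(p[1]-60,0,284))
    z=cv2.resize(im[v0:v0+100,u0:u0+100],None,fx=4,fy=4,interpolation=cv2.INTER_NEAREST)
    cv2.circle(z,(int((p[0]-u0+.5)*4),int((p[1]-v0+.5)*4)),3,(255,0,255),-1);print(n,u0,v0);Z.append(z)
cv2.imwrite(f'pics/look_{t}.png',np.hstack(Z)[:,:,::-1])
E
python3 look.py a
```

```text
2.1333 [583.5 163.5  51.9] [-3.11652496 -0.01638934 -0.3973146 ] [-0.96 -0.16 -1.44]
wrist 199 173
scene 263 136
```

View pics/look_a.png

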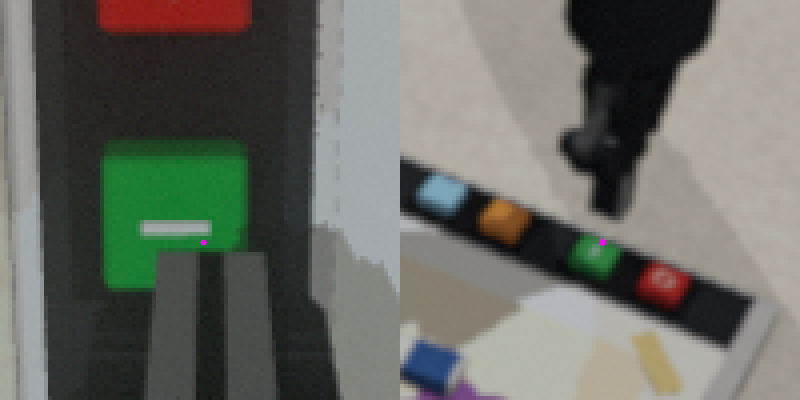

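```bash
python3 - <<'E'
from h import *
s=telemetry.read_state()
for k in('qpos','qd','tau','force','torque'): print(k,np.round(s[k],3).tolist())
for n in('wrist','scene'):
    P=cloud(np.load(n+'_a.npz'))
    if n=='wrist': print([P[v,u].round(1).tolist() for v,u in((240,245),(240,252),(240,260),(225,240))])
cv2.imwrite('pics/scene_a.png',np.load('scene_a.npz')['im'][:,:,::-1])
E
```

```text
qpos [-0.526, 0.784, 0.345, 1.805, -0.453, 0.601, -0.3]
qd [-0.001, 0.005, -0.0, -0.001, -0.001, 0.003, -0.001]
tau [-0.148, -55.088, 5.981, -12.261, -0.052, -0.087, 0.008]
force [0.332, 0.337, -0.09]
torque [0.002, 0.005, -0.021]
[[585.7, 175.1, 84.0], [589.1, 174.4, 85.5], [592.5, 172.7, 85.0], [577.6, 164.3, 36.4]]
```

View pics/scene_a.png

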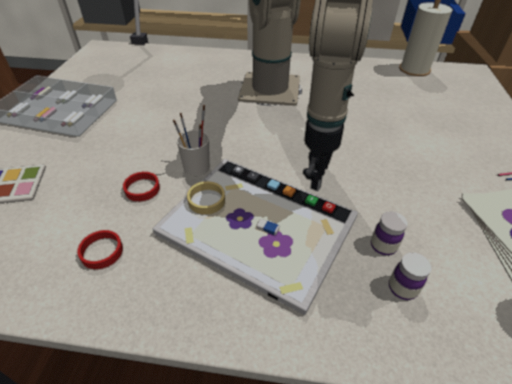

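Request:
{"fn": "arm_command", "kwargs": {"rot": [[0, 0, 0]], "slide": [[0, 0, 0]], "gripper": [0]}}

```text
clock: 2.32
eef_pos: [584.6, 163.3, 53.3]
tool_rot: [-3.115, -0.018, -0.398]
force: [0.0, -0.3, -0.5]
width: 0.1
```

Request:
{"fn": "arm_command", "kwargs": {"rot": [[0, 0, 0]], "slide": [[0, 0, 0]], "gripper": [0]}}

```text
clock: 2.4
eef_pos: [585.0, 163.5, 53.9]
tool_rot: [-3.115, -0.019, -0.398]
force: [-0.4, -0.2, 0.5]
width: 0.1
```

Request:
{"fn": "arm_command", "kwargs": {"rot": [[0, 0, 0]], "slide": [[-7, -3, 0]], "gripper": [0]}}

```text
clock: 2.48
eef_pos: [579.5, 161.2, 54.4]
tool_rot: [-3.113, -0.021, -0.397]
force: [0.5, 0.2, -0.2]
width: 0.1
```

Request:
{"fn": "arm_command", "kwargs": {"rot": [[0, 0, 0]], "slide": [[0, 0, 0]], "gripper": [0]}}

```text
clock: 2.57
eef_pos: [577.7, 160.4, 54.4]
tool_rot: [-3.114, -0.02, -0.397]
force: [-0.3, -0.0, -0.3]
width: 0.1
```

Request:
{"fn": "arm_command", "kwargs": {"rot": [[-1, 1.7, 0]], "slide": [[-2, 1, -8]], "gripper": [0]}}

```text
clock: 2.65
eef_pos: [575.6, 160.1, 47.9]
tool_rot: [-3.141, -0.0, -0.399]
force: [0.2, -0.5, 0.4]
width: -0.3
```

Request:
{"fn": "arm_command", "kwargs": {"rot": [[0, 0, 0]], "slide": [[0, 0, -5]], "gripper": [0]}}

```text
clock: 2.73
eef_pos: [575.7, 161.3, 42.6]
tool_rot: [-3.141, 0.0, -0.398]
force: [0.2, 0.6, -0.5]
width: -0.1
```

Request:
{"fn": "arm_command", "kwargs": {"rot": [[0, 0, 0]], "slide": [[0, 0, 0]], "gripper": [0]}}

```text
clock: 2.82
eef_pos: [575.1, 160.9, 41.8]
tool_rot: [3.142, 0.001, -0.398]
force: [0.1, -0.9, -0.1]
width: 0.1
```

```bash
python3 look.py b
```

```text
2.8167 [575.1 160.9  41.8] [ 3.14154565e+00  8.77469281e-04 -3.97902551e-01] [ 0.13 -0.93 -0.07]
wrist 200 174
scene 261 136
```

View pics/look_b.png

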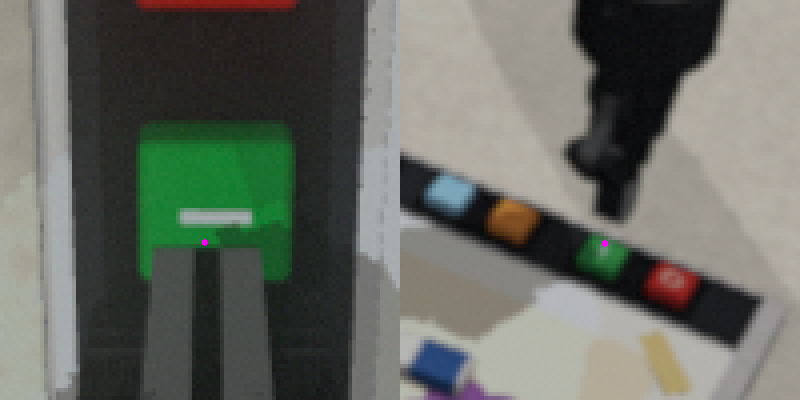

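```bash
python3 - <<'E'
from h import *
w=np.load('wrist_b.npz');P=cloud(w)
F=P[237:262,235:270].reshape(-1,3);F=F[F[:,2]>55];print('wrist near face: zmin',np.nanpercentile(F[:,2],[1,5]).round(1),'med xy bottom',np.nanmedian(F[F[:,2]<85],0).round(1), np.ptp(F[F[:,2]<85][:,:2],axis=0).round(1))
w=np.load('scene_b.npz');P=cloud(w)
F=P[170:195,300:325].reshape(-1,3);F=F[(F[:,2]>50)&(F[:,2]<100)];print('scene far face: zmin',np.nanpercentile(F[:,2],[1,5]).round(1),np.nanmedian(F,0).round(1),len(F))
c=w
for p in ([575,161,36],[575,161,70],[575,161,42]): print(p,proj(w,p))
E
```

```text
wrist near face: zmin [70.3 71.6] med xy bottom [580.8 172.3  77.9] [15.4 10.3]
scene far face: zmin [66.5 68.1] [585.5 161.8  83. ] 93
[575, 161, 36] (np.float64(311.36804595765966), np.float64(198.13285006568913))
[575, 161, 70] (np.float64(313.1462609948337), np.float64(187.89859072789383))
[575, 161, 42] (np.float64(311.67461013726023), np.float64(196.3684642899975))
```

Tip bottom measured at z≈68–70 (TCP+27) and centred on ON, so contact is expected at TCP z≈9. Lowering to just above it.

Request:
{"fn": "arm_command", "kwargs": {"rot": [[0, 0, 0], [0, 0, 0], [0, 0, 0]], "slide": [[0, 0, -9], [0, 0, -9], [0, 0, -2]], "gripper": [0, 0, 0]}}

```text
clock: 3.17
eef_pos: [576.1, 161.1, 21.9]
tool_rot: [-3.139, -0.002, -0.398]
force: [-0.1, 0.1, 0.7]
width: -0.0
```

Request:
{"fn": "arm_command", "kwargs": {"rot": [[0, 0, 0]], "slide": [[0, 0, 0]], "gripper": [0]}}

```text
clock: 3.25
eef_pos: [575.5, 160.8, 20.9]
tool_rot: [-3.14, -0.001, -0.399]
force: [-0.4, -0.0, 0.3]
width: 0.0
```

```bash
python3 look.py c
```

```text
3.25 [575.5 160.8  20.9] [-3.13958062e+00 -5.68489875e-04 -3.98790321e-01] [-0.37 -0.03  0.26]
wrist 200 173
scene 260 142
```

View pics/look_c.png

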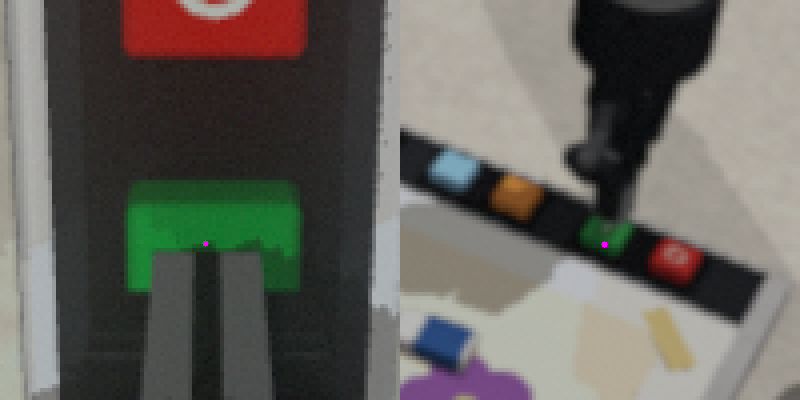

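The wrist view shows the tip over the ON key just above its far half, and the force is about zero. Stepping down.

Request:
{"fn": "arm_command", "kwargs": {"rot": [[0, 0, 0], [0, 0, 0]], "slide": [[0, 0, -6], [0, 0, 0]], "gripper": [0, 0]}}

```text
clock: 3.52
eef_pos: [576.1, 160.8, 15.3]
tool_rot: [-3.139, -0.002, -0.399]
force: [0.3, 0.2, 0.3]
width: -0.2
```

Request:
{"fn": "arm_command", "kwargs": {"rot": [[0, 0, 0]], "slide": [[0, 0, -3]], "gripper": [0]}}

```text
clock: 3.6
eef_pos: [576.7, 160.8, 12.6]
tool_rot: [-3.138, -0.003, -0.399]
force: [0.1, -0.4, 0.2]
width: 0.0
```

Request:
{"fn": "arm_command", "kwargs": {"rot": [[0, 0, 0]], "slide": [[0, 0, -2]], "gripper": [0]}}

```text
clock: 3.68
eef_pos: [576.6, 160.8, 10.4]
tool_rot: [-3.138, -0.003, -0.399]
force: [-2.8, 0.4, 3.5]
width: -0.0
```

Request:
{"fn": "arm_command", "kwargs": {"rot": [[0, 0, 0]], "slide": [[0, 0, -1]], "gripper": [0]}}

```text
clock: 3.77
eef_pos: [576.6, 160.8, 9.4]
tool_rot: [-3.138, -0.002, -0.399]
force: [-0.6, 0.7, 3.9]
width: 0.0
```

```bash
python3 look.py d
```

```text
3.7667 [576.6 160.8   9.4] [-3.13824060e+00 -2.35253826e-03 -3.98833545e-01] [-0.64  0.7   3.87]
wrist 200 173
scene 259 146
```

View pics/look_d.png

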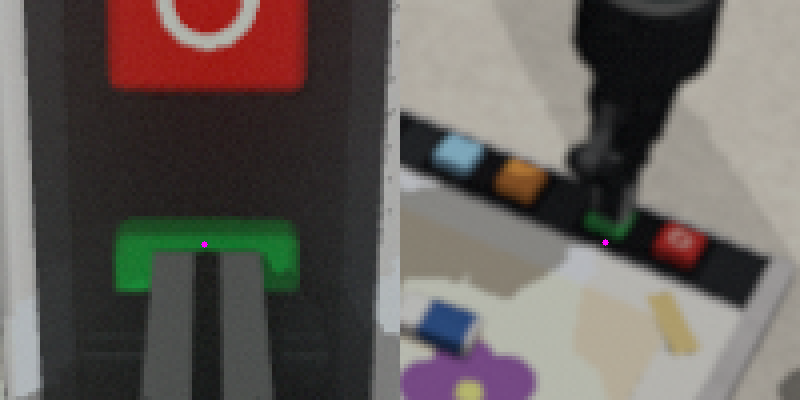

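The tip is resting on the green key, partly depressed at about 3.9 N. Another 1–2 mm gets to roughly halfway.

Request:
{"fn": "arm_command", "kwargs": {"rot": [[0, 0, 0]], "slide": [[0, 0, -1]], "gripper": [0]}}

```text
clock: 3.95
eef_pos: [576.6, 160.8, 8.9]
tool_rot: [-3.138, -0.002, -0.399]
force: [-1.4, -0.7, 4.2]
width: 0.7
```

Request:
{"fn": "arm_command", "kwargs": {"rot": [[0, 0, 0]], "slide": [[0, 0, -0.5]], "gripper": [0]}}

```text
clock: 4.03
eef_pos: [576.6, 160.8, 8.6]
tool_rot: [-3.138, -0.002, -0.399]
force: [-0.9, 0.3, 4.6]
width: -0.0
```

Request:
{"fn": "arm_command", "kwargs": {"rot": [[0, 0, 0]], "slide": [[0, 0, -1.5]], "gripper": [0]}}

```text
clock: 4.12
eef_pos: [576.6, 160.8, 7.5]
tool_rot: [-3.138, -0.002, -0.399]
force: [-1.8, -0.6, 5.7]
width: -0.1
```

```bash
python3 -c "
from h import *
F=[]
for i in range(3):
    s=telemetry.read_state();F.append(s['force']);get_image('top')
print(np.round(F,2),s['eef_pos'])"
```

```text
[[-1.78 -0.59  5.72]
 [-1.2   0.1   5.66]
 [-2.4  -0.13  5.2 ]] [576.59045002 160.84149325   7.30466174]
```

Mean force is about 5.5 N, so ON is down about 4.5 mm and past its 3 mm trip point. Releasing.

Request:
{"fn": "arm_command", "kwargs": {"rot": [[0, 0, 0], [0, 0, 0], [0, 0, 0]], "slide": [[0, 0, 8], [0, 0, 12], [0, 0, 6]], "gripper": [0, 0, 0]}}

```text
clock: 4.52
eef_pos: [576.4, 160.6, 33.8]
tool_rot: [-3.139, -0.002, -0.399]
force: [-0.6, -0.6, -0.3]
width: -0.3
```

Request:
{"fn": "arm_command", "kwargs": {"rot": [[0, 0, 0]], "slide": [[0, 0, 0]], "gripper": [0]}}

```text
clock: 4.6
eef_pos: [577.4, 160.8, 35.4]
tool_rot: [-3.137, -0.004, -0.399]
force: [0.5, -0.4, -1.0]
width: 0.1
```

```bash
python3 look.py e; python3 - <<'E'
from h import *
P=cloud(np.load('wrist_e.npz'))
print(P[225:232:3,250].round(1))
E
```

```text
4.6 [577.4 160.8  35.4] [-3.13734611 -0.00375233 -0.39906947] [ 0.49 -0.45 -1.04]
wrist 200 173
scene 261 139
[[579.2 166.3  35.5]
 [578.1 163.8  33.7]
 [577.6 162.5  34.9]]
```

View pics/look_e.png

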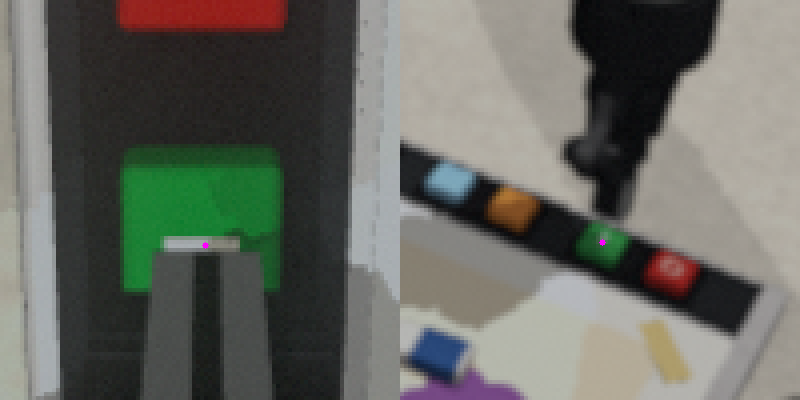

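ON has sprung back: its top is at z≈35 and the cap is fully visible. Moving to DAY, which by the fit is (−41,−96) from here.

Request:
{"fn": "arm_command", "kwargs": {"rot": [[0, 0, 0], [0, 0, 0], [0, 0, 0], [0, 0, 0], [0, 0, 0]], "slide": [[-8, -19, 5], [-8, -19, 0], [-8, -19, 0], [-8, -19, 0], [-8, -19, 0]], "gripper": [0, 0, 0, 0, 0]}}

```text
clock: 5.12
eef_pos: [535.8, 70.5, 38.1]
tool_rot: [-3.134, -0.002, -0.387]
force: [1.0, -0.8, -0.1]
width: 0.0
```

Request:
{"fn": "arm_command", "kwargs": {"rot": [[0, 0, 0]], "slide": [[0, 0, 0]], "gripper": [0]}}

```text
clock: 5.2
eef_pos: [533.6, 65.4, 37.9]
tool_rot: [-3.138, -0.001, -0.393]
force: [0.2, 0.2, 0.4]
width: -0.1
```

```bash
python3 look.py f
```

```text
5.2 [533.6  65.4  37.9] [-3.13803778e+00 -1.11888899e-03 -3.92712907e-01] [0.18 0.18 0.39]
wrist 200 177
scene 223 121
```

View pics/look_f.png

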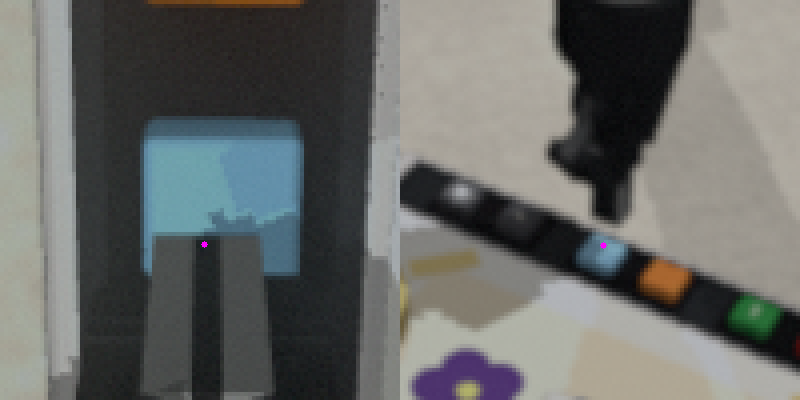

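The tip is over the pale-blue key, about 2.5 mm short in x. Correcting and descending.

Request:
{"fn": "arm_command", "kwargs": {"rot": [[0, 0, 0], [0, 0, 0], [0, 0, 0], [0, 0, 0]], "slide": [[2.5, 0, -8], [0, 0, -8], [0, 0, -5], [0, 0, 0]], "gripper": [0, 0, 0, 0]}}

```text
clock: 5.63
eef_pos: [539.9, 74.3, 14.2]
tool_rot: [-3.132, -0.002, -0.384]
force: [0.2, -0.5, 0.8]
width: -0.4
```

```bash
python3 look.py g
```

```text
5.6333 [539.9  74.3  14.2] [-3.13189549e+00 -2.30455838e-03 -3.83675878e-01] [ 0.18 -0.54  0.81]
wrist 200 173
scene 226 130
```

View pics/look_g.png

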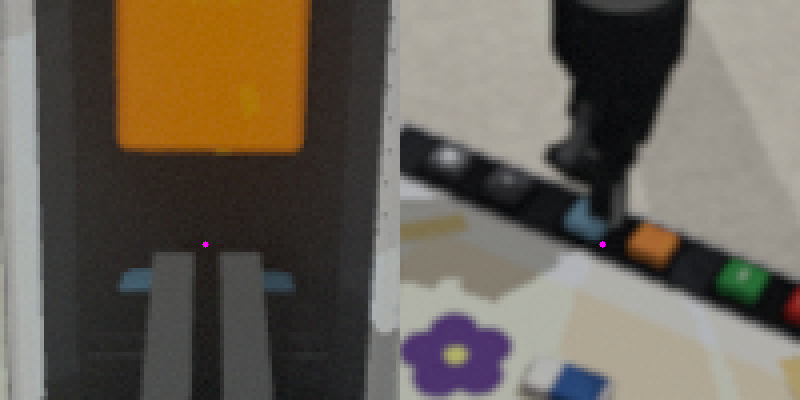

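The arm drifted about +9 mm in y after the stop, but the tip is still in the air and has touched nothing. Lifting a little and correcting.

Request:
{"fn": "arm_command", "kwargs": {"rot": [[0, 0, 0], [0, 0, 0], [0, 0, 0]], "slide": [[0, 0, 5], [-3.5, -9, 0], [0, 0, 0]], "gripper": [0, 0, 0]}}

```text
clock: 5.98
eef_pos: [536.4, 65.0, 20.4]
tool_rot: [-3.132, -0.003, -0.382]
force: [-0.0, -1.1, -0.2]
width: 0.0
```

Request:
{"fn": "arm_command", "kwargs": {"rot": [[0, 0, 0]], "slide": [[0, 0, 0]], "gripper": [0]}}

```text
clock: 6.07
eef_pos: [536.5, 64.8, 20.8]
tool_rot: [-3.132, -0.004, -0.383]
force: [0.7, 0.6, -0.5]
width: 0.1
```

Request:
{"fn": "arm_command", "kwargs": {"rot": [[0, 0, 0]], "slide": [[0, 0, 0]], "gripper": [0]}}

```text
clock: 6.15
eef_pos: [536.6, 64.3, 21.1]
tool_rot: [-3.132, -0.004, -0.383]
force: [0.8, 0.0, -0.4]
width: -0.0
```

Request:
{"fn": "arm_command", "kwargs": {"rot": [[0, 0, 0], [0, 0, 0]], "slide": [[-0.5, 0.5, -6], [0, 0, 0]], "gripper": [0, 0]}}

```text
clock: 6.32
eef_pos: [536.4, 64.7, 15.2]
tool_rot: [-3.131, -0.005, -0.384]
force: [-0.4, 0.0, 0.1]
width: 0.2
```

```bash
python3 look.py h1
```

```text
6.3167 [536.4  64.7  15.2] [-3.13087512 -0.0049577  -0.38387988] [-0.43  0.    0.14]
wrist 199 173
scene 222 129
```

View pics/look_h1.png

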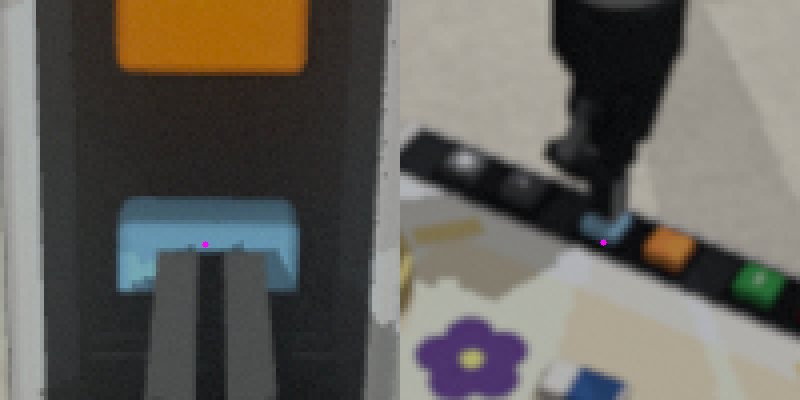

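The tip is centred just above the pale-blue key. Pressing in small steps.

Request:
{"fn": "arm_command", "kwargs": {"rot": [[0, 0, 0]], "slide": [[0, 0, -3]], "gripper": [0]}}

```text
clock: 6.5
eef_pos: [537.5, 64.7, 13.0]
tool_rot: [-3.13, -0.007, -0.384]
force: [0.7, -0.5, -0.1]
width: -0.2
```

Request:
{"fn": "arm_command", "kwargs": {"rot": [[0, 0, 0]], "slide": [[0, 0, -2]], "gripper": [0]}}

```text
clock: 6.58
eef_pos: [537.4, 64.8, 10.7]
tool_rot: [-3.13, -0.007, -0.384]
force: [-1.4, -0.4, 1.5]
width: -0.1
```

Request:
{"fn": "arm_command", "kwargs": {"rot": [[0, 0, 0]], "slide": [[0, 0, -1.5]], "gripper": [0]}}

```text
clock: 6.67
eef_pos: [537.4, 64.8, 9.1]
tool_rot: [-3.13, -0.007, -0.384]
force: [-1.2, 0.3, 3.6]
width: 0.2
```

Request:
{"fn": "arm_command", "kwargs": {"rot": [[0, 0, 0]], "slide": [[0, 0, -1.5]], "gripper": [0]}}

```text
clock: 6.75
eef_pos: [537.4, 64.8, 7.6]
tool_rot: [-3.13, -0.006, -0.384]
force: [-1.8, -0.4, 5.2]
width: 0.1
```

Request:
{"fn": "arm_command", "kwargs": {"rot": [[0, 0, 0]], "slide": [[0, 0, -0.5]], "gripper": [0]}}

```text
clock: 6.83
eef_pos: [537.4, 64.8, 7.2]
tool_rot: [-3.13, -0.006, -0.384]
force: [-1.6, -0.0, 6.6]
width: -0.3
```

```bash
python3 -c "
from h import *
F=[]
for i in range(3):
    s=telemetry.read_state();F.append(s['force']);get_image('top')
print(np.round(F,2),s['eef_pos'])"
```

```text
[[-1.62 -0.03  6.58]
 [-1.07  0.81  6.29]
 [-0.39  0.78  6.65]] [537.38498915  64.76681954   7.30258634]
```

The key is down about 5 mm. Releasing straight up.

Request:
{"fn": "arm_command", "kwargs": {"rot": [[0, 0, 0], [0, 0, 0], [0, 0, 0]], "slide": [[0, 0, 8], [0, 0, 12], [0, 0, 8]], "gripper": [0, 0, 0]}}

```text
clock: 7.23
eef_pos: [536.6, 64.6, 35.3]
tool_rot: [-3.131, -0.004, -0.384]
force: [-0.6, -0.3, -0.5]
width: 0.1
```

Request:
{"fn": "arm_command", "kwargs": {"rot": [[0, 0, 0], [0, 0, 0]], "slide": [[0, 0, 4], [0, 0, 0]], "gripper": [0, 0]}}

```text
clock: 7.4
eef_pos: [537.6, 64.8, 41.4]
tool_rot: [-3.13, -0.007, -0.384]
force: [0.3, -0.2, 0.2]
width: -0.1
```

```bash
python3 look.py i; python3 - <<'E'
from h import *
P=cloud(np.load('wrist_i.npz'))
print(P[222:231:4,256].round(1))
T=np.load('top.npz')['im'];im,d=get_image('top');np.savez('top_i.npz',im=im,d=d)
cv2.imwrite('pics/top_i.png',cv2.resize(im[90:260,120:390],None,fx=2.9,fy=2.9)[:,:,::-1])
E
```

```text
7.4 [537.6  64.8  41.4] [-3.12990509 -0.00672587 -0.38373572] [ 0.32 -0.17  0.24]
wrist 200 173
scene 222 121
[[542.3  67.8  34.4]
 [541.2  65.3  34.1]
 [540.2  62.6  33.7]]
```

View pics/look_i.png

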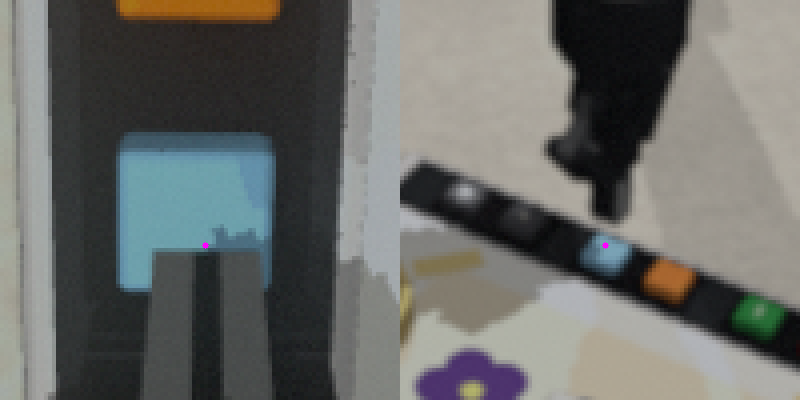

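View pics/top_i.png

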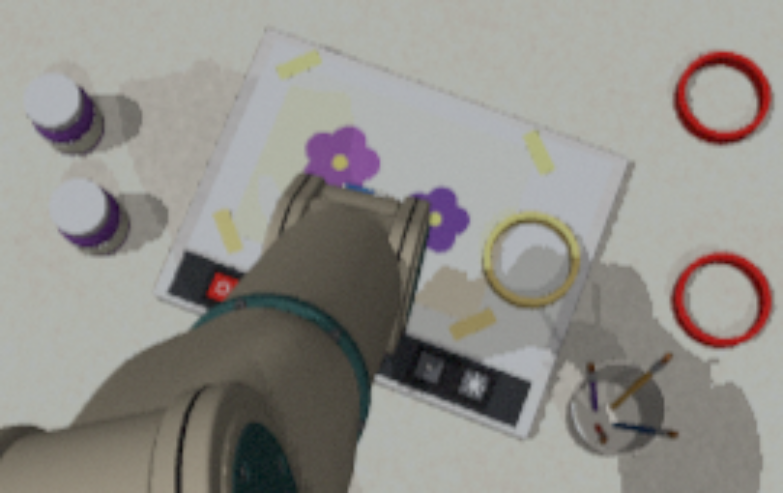

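DAY is back up: its cap is fully visible and its top is at z≈34. The surrounding objects look unmoved. Now to FULL, (−41,−96) away, with settling rows.

Request:
{"fn": "arm_command", "kwargs": {"rot": [[0, 0, 0], [0, 0, 0], [0, 0, 0], [0, 0, 0], [0, 0, 0]], "slide": [[-8, -19, 5], [-8, -19, 0], [-8, -19, 0], [-8, -19, 0], [-8, -18, 0]], "gripper": [0, 0, 0, 0, 0]}}

```text
clock: 7.97
eef_pos: [496.0, -25.4, 42.8]
tool_rot: [-3.128, -0.003, -0.372]
force: [0.5, -0.6, -0.1]
width: 0.1
```

Request:
{"fn": "arm_command", "kwargs": {"rot": [[0, 0, 0], [0, 0, 0], [0, 0, 0], [0, 0, 0]], "slide": [[0, 0, 0], [0, 0, 0], [0, 0, 0], [0, 0, 0]], "gripper": [0, 0, 0, 0]}}

```text
clock: 8.3
eef_pos: [493.0, -29.9, 41.5]
tool_rot: [-3.132, 0.001, -0.379]
force: [0.4, -0.2, 0.6]
width: 0.2
```

```bash
python3 look.py j
```

```text
8.3 [493.  -29.9  41.5] [-3.13156191e+00  8.00370740e-04 -3.79415337e-01] [ 0.38 -0.23  0.6 ]
wrist 200 174
scene 188 106
```

View pics/look_j.png

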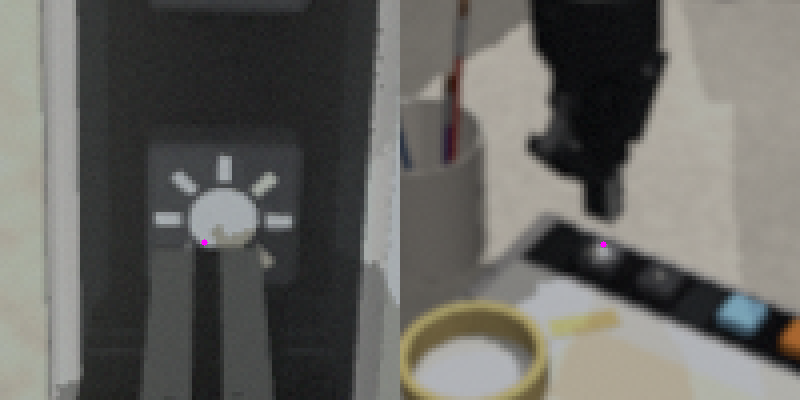

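The large rayed sun at wrist px (255,229) confirms this is the FULL key. The tip is about 2.5 mm short in x. Correcting and descending in stages.

Request:
{"fn": "arm_command", "kwargs": {"rot": [[0, 0, 0], [0, 0, 0], [0, 0, 0]], "slide": [[3, -1, -8], [0, 0, -6], [0, 0, 0]], "gripper": [0, 0, 0]}}

```text
clock: 8.65
eef_pos: [497.6, -28.4, 26.3]
tool_rot: [-3.13, -0.001, -0.375]
force: [-0.2, 0.1, -0.3]
width: -0.0
```

Request:
{"fn": "arm_command", "kwargs": {"rot": [[0, 0, 0]], "slide": [[0, 0, 0]], "gripper": [0]}}

```text
clock: 8.73
eef_pos: [497.5, -28.1, 25.7]
tool_rot: [-3.13, 0.0, -0.374]
force: [0.1, -0.6, 0.2]
width: -0.0
```

Request:
{"fn": "arm_command", "kwargs": {"rot": [[0, 0, 0], [0, 0, 0], [0, 0, 0]], "slide": [[-1, -3, -6], [0, 0, -4], [0, 0, 0]], "gripper": [0, 0, 0]}}

```text
clock: 8.98
eef_pos: [496.3, -31.0, 14.5]
tool_rot: [-3.131, 0.001, -0.373]
force: [0.2, -0.3, -0.6]
width: -0.3
```

```bash
python3 look.py k
```

```text
8.9833 [496.3 -31.   14.5] [-3.13055296e+00  5.96287496e-04 -3.73401915e-01] [ 0.23 -0.26 -0.6 ]
wrist 200 173
scene 187 115
```

View pics/look_k.png

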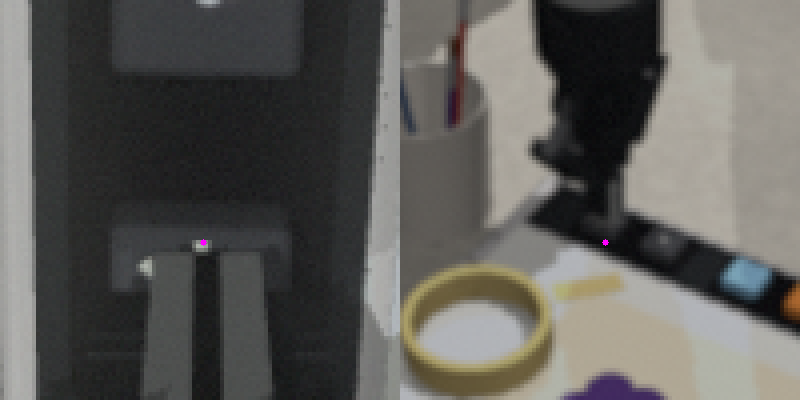

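The tip is centred just above the sun key. Pressing.

Request:
{"fn": "arm_command", "kwargs": {"rot": [[0, 0, 0]], "slide": [[0, 0, -2.5]], "gripper": [0]}}

```text
clock: 9.17
eef_pos: [496.9, -31.2, 12.7]
tool_rot: [-3.13, -0.001, -0.374]
force: [0.2, 0.2, 0.1]
width: 0.1
```

Request:
{"fn": "arm_command", "kwargs": {"rot": [[0, 0, 0]], "slide": [[0, 0, -1.5]], "gripper": [0]}}

```text
clock: 9.25
eef_pos: [496.9, -31.3, 11.2]
tool_rot: [-3.13, -0.001, -0.374]
force: [-0.7, -0.7, 1.9]
width: -0.2
```

Request:
{"fn": "arm_command", "kwargs": {"rot": [[0, 0, 0]], "slide": [[0, 0, -1.5]], "gripper": [0]}}

```text
clock: 9.33
eef_pos: [496.9, -31.3, 9.8]
tool_rot: [-3.13, -0.001, -0.374]
force: [0.1, -0.8, 3.4]
width: 0.2
```

Request:
{"fn": "arm_command", "kwargs": {"rot": [[0, 0, 0]], "slide": [[0, 0, -1.5]], "gripper": [0]}}

```text
clock: 9.42
eef_pos: [496.9, -31.2, 8.4]
tool_rot: [-3.13, -0.001, -0.374]
force: [-0.5, 0.1, 4.1]
width: 0.0
```

Request:
{"fn": "arm_command", "kwargs": {"rot": [[0, 0, 0]], "slide": [[0, 0, -1]], "gripper": [0]}}

```text
clock: 9.5
eef_pos: [496.8, -31.3, 7.5]
tool_rot: [-3.13, -0.001, -0.374]
force: [-1.6, -0.7, 6.3]
width: 0.3
```

```bash
python3 -c "
from h import *
F=[]
for i in range(3):
    s=telemetry.read_state();F.append(s['force']);get_image('top')
print(np.round(F,2),s['eef_pos'])"
```

```text
[[-1.56 -0.72  6.32]
 [-0.28 -0.6   5.4 ]
 [-1.12 -0.02  5.08]] [496.83140743 -31.24106753   7.5388016 ]
```

About 5.6 N, so roughly 4.6 mm down. Releasing, then lifting well clear.

Request:
{"fn": "arm_command", "kwargs": {"rot": [[0, 0, 0], [0, 0, 0], [0, 0, 0]], "slide": [[0, 0, 8], [0, 0, 12], [0, 0, 15]], "gripper": [0, 0, 0]}}

```text
clock: 9.9
eef_pos: [495.5, -31.3, 42.0]
tool_rot: [-3.131, 0.003, -0.375]
force: [0.5, 0.5, 0.5]
width: -0.2
```

Request:
{"fn": "arm_command", "kwargs": {"rot": [[0, 0, 0], [0, 0, 0], [0, 0, 0], [0, 0, 0], [0, 0, 0]], "slide": [[0, 0, 25], [0, 0, 30], [0, 10, 30], [0, 15, 30], [0, 0, 10]], "gripper": [0, 0, 0, 0, 0]}}

```text
clock: 10.32
eef_pos: [493.5, -6.6, 173.5]
tool_rot: [-3.132, 0.005, -0.378]
force: [1.0, -0.1, 0.2]
width: 0.3
```

Request:
{"fn": "arm_command", "kwargs": {"rot": [[0, 0, 0], [0, 0, 0], [0, 0, 0]], "slide": [[0, 0, 0], [0, 0, 0], [0, 0, 0]], "gripper": [0, 0, 0]}}

```text
clock: 10.57
eef_pos: [495.1, -5.7, 176.8]
tool_rot: [-3.129, -0.001, -0.376]
force: [-0.6, -0.6, -0.3]
width: -0.3
```

```bash
python3 - <<'E'
from h import *
s=telemetry.read_state();print(s['clock'],s['force'],np.round(s['qd'],3))
z=[]
for n in('top','scene','wrist'):
    im,d=get_image(n);c=get_calibration(n);np.savez(n+'_z.npz',im=im,d=d,**c)
    if n!='wrist':
        o=np.load(n+'.npz')['im'];df=cv2.absdiff(o,im).max(2)
        cv2.imwrite(f'pics/{n}_z.png',np.hstack([im[:,:,::-1],np.zeros((384,4,3),np.uint8)])[:, :])
        z.append(im)
    else: cv2.imwrite('pics/wrist_z.png',im[:,:,::-1])
E
```

```text
10.5667 [-0.57285797 -0.62798193 -0.2923778 ] [ 0.001  0.001 -0.008  0.011 -0.    -0.005  0.001]
```

View pics/top_z.png

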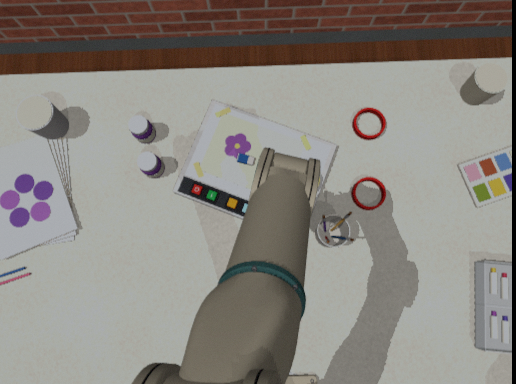

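View pics/scene_z.png

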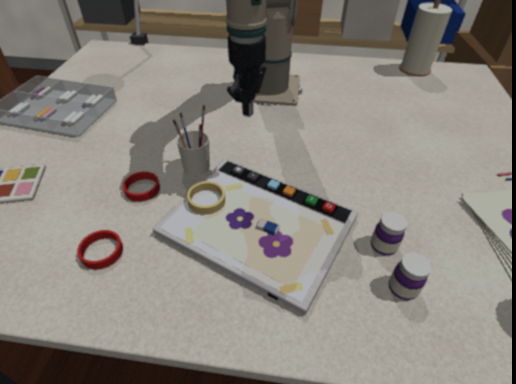

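View pics/wrist_z.png

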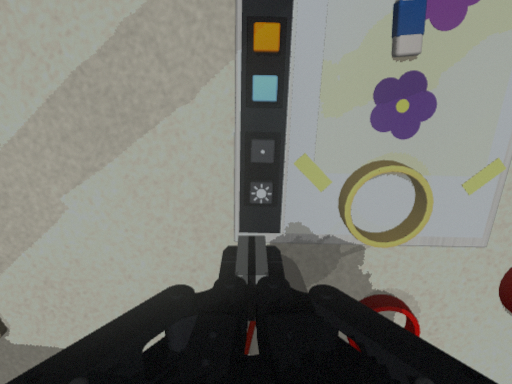

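All keys look up and nothing appears to have moved. One numeric check of key positions, then I'll hand in.

```bash
python3 - <<'E'
from h import *
a=np.load('scene.npz')['im'];b=np.load('scene_z.npz')['im']
g=lambda i:cv2.cvtColor(i,cv2.COLOR_RGB2GRAY)
for n,(u,v,h) in dict(off=(329,208,9),on=(312,201,9),warm=(290,191,9),day=(274,185,9),full=(238,170,8),eraser=(268,228,12),tape=(206,198,22),jar=(390,234,18),jar2=(409,277,22),pot=(195,154,18)).items():
    t=g(a)[v-h:v+h,u-h:u+h];w=g(b)[v-h-8:v+h+8,u-h-8:u+h+8]
    r=cv2.matchTemplate(w,t,cv2.TM_CCOEFF_NORMED);_,m,_,l=cv2.minMaxLoc(r);print(n,l[0]-8,l[1]-8,round(m,3))
P=cloud(np.load('wrist_z.npz'))
for n,(u,v) in dict(warm=(266,38),day=(265,89),low=(258,158),full=(261,193)).items(): print(n,np.nanmedian(P[v-4:v+5,u-4:u+5].reshape(-1,3),0).round(1))
ctrl.finish_job()
E
```

```text
off 0 0 0.997
on 0 0 0.998
warm 0 0 0.995
day 0 0 1.0
full 0 0 1.0
eraser 0 0 0.994
tape 0 0 0.872
jar 0 0 0.999
jar2 0 0 1.0
pot 0 0 0.957
warm [552.7 104.5  34.7]
day [536.4  64.2  34.7]
low [506.4   5.1  34.7]
full [496.  -30.3  34.9]
the job is handed in; nothing more can be done
```

I tapped the ON, DAYLIGHT and FULL-brightness keys in that order with the closed fingertips and handed the job in at about 10.7 s. The interface gives no verdict, so this rests on my own readings.

- **Presses:** ON took about 5.5 N, DAYLIGHT about 6.5 N and FULL about 5.6 N. That is roughly 4.5–5.5 mm of the 9 mm travel, so each went past the 3 mm trip point and stayed short of the stop. ON and DAYLIGHT were seen back up before I moved on.
- **Final checks:** The scene picture showed no shift (to the nearest pixel) of the keys I compared, the eraser, the tape roll, both jars or the pot. The match was weaker for the tape roll (0.87) and the pot (0.96), probably because of the changed shadows. WARM, DAYLIGHT, LOW and FULL all read z≈35 mm, i.e. up. The gripper was lifted clear, with the force near zero.
- **Disagreements:** The visible fingertips ended about 25–28 mm short of the reported TCP, so I judged contact by force and pictures. The cameras also differed by several mm on the key positions. Above DAYLIGHT the arm drifted about 9 mm towards WARM. I saw this while still in the air and corrected it before pressing.

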